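Show the date stamp's printing face to the inspection camera

TASK

Wake the inspection camera by pressing its spring plunger down to the stop and letting it come back up, then take the date stamp off the ink pad and hold it in the air squarely in front of the lens for inspection: printing face towards the lens and about 8 cm from the glass, centred, with the long side of the face level. Finish while still holding it there, steady; do not push against the camera, and leave the glue stick, the tape measure and the stack of tags where they are.

Things in the scene. Friction and masses are not known exactly. Their poses are not given: they have to be found in the camera images.
- camera_head: Inspection camera's fixed head on a stand (foot 130 x 92 mm): grey box 44 x 46 x 50 mm, black lens barrel 37 mm across, 32 mm long. Origin: centre of the front glass, 100 mm above the table. z: line of sight, out of the lens towards the viewed thing, 55 degrees above level and roughly back to the robot. y: level. Barrel, then box, reach 82 mm back along -z.
- plunger (a joint): Travel of the wake-up plunger, m: 0 up (at rest), 0.010 down at its stop. A spring pushes it back up; it takes about 2 N to start and 6 N at the stop.
- plunger_top (a point): Centre of the top of the plunger's black mushroom head, 36 mm across, 59 mm above the table when up. It stands on a round dark steel foot 68 mm across, fixed on the table, and is pressed straight down.
- stamp_center (a point): Centre, half-way up, of the date stamp, 87 mm tall, 70 g: black block 30 (x) x 50 (y) x 30 mm tall, above it a round turned wooden handle up to 28 mm across. z: from the printing face up the handle; y: along the face's long side. Stands loose, upright, on the closed ink pad (57 x 87 mm, 17 mm tall, fixed on the table).
- stamp_face (a point): Centre of the date stamp's printing face, its underside of 30 x 50 mm, 43.5 mm below the centre point; the same axes.
- glue_stick: Glue stick standing upright, 26 mm across, 97 mm tall; origin at the centre of its underside, z up. Loose bystander, to be left alone.
- tape_measure: Yellow tape measure 32 (x) x 69 (y) x 58 mm tall, standing on its edge; origin under its middle, z up. Loose bystander, to be left alone.
- tag_stack: Banded stack of gift tags 88 x 57 x 17 mm lying flat; origin at the centre of its underside. Loose bystander, to be left alone.
Not all that is in view belongs to the job. Leave any green or purple look-alike of the part that bears stamp_center alone.

How it is judged:
By the outcome, as a careful person would: the job done as asked, in the order asked, and still so for the second after the job is handed in, while the arm keeps its last pose, push and grip.
It also fails if it takes over 53 s, if anything falls off the work surface, if the arm or the gripper's body presses on something with over 40 N, if the wrist force passes 120 N, or if a joint passes its speed limit or range.

ROBOT

A 7-joint arm with a two-finger parallel gripper is mounted at the origin on a cart in front of the work surface, level with it; the furniture and walls round the work are solid. World frame = base frame: x ahead of the robot, y to its left, z up, the work surface at z = 0. Lengths are in mm, angles in rad, forces in N, time in s.
With the tool pointing down it reaches from about 425 to 975 mm from the base axis. Payload 16.7 kg.
Tool frame: the origin (TCP) lies midway between the tips of the shut fingers; the grasp point (between the pads) lies 19 mm behind it; z points along the fingers, y is the line along which they close (so a half turn about z gives the same grasp; the last joint's range is limited). The gripper opens to 85 mm and grips with 20 to 120 N. Pads are 22 mm wide; open, the fingers measure 114 mm over their backs; the gripper's body (76 mm by 85 mm) begins 54 mm behind the grasp point. The pads swing forward as they close: fully open they stand 13 mm farther back than shut.
Start: joints at [-1.308, 0.426, 0.074, 1.606, -0.034, 1.111, -0.067], TCP at [270.794, 618.261, 231.302] pointing down, gripper open.
Joint ranges: [-2.85, 2.85], [-0.5, 2.14], [-1.23, 1.37], [0.21, 2.46], [-1.02, 4.16], [0.16, 2.05], [-2.73, 2.73]. Speed limits (rad/s): [1.89, 1.89, 2.39, 2.39, 3.01, 3.01, 3.01].

INTERFACE

Orientations are given as a unit quaternion [w, x, y, z].
In Python, from plant import get_state, get_image, finish_job, boxes_of, masks_of, tip_of gives the robot as it stands.
- The arm moves only by the tool servo_tool, never from a script. Its argument "targets" is a list of rows, each a list of 3 entries, a list of its own where there are three numbers: the turn, a rotation vector about the tool's x, y, z in rad, then the shift along the tool's x, y, z in cm, then the closure in counts, from 0 (fully open) to 255 (shut). In form: [[[rx, ry, rz], [x, y, z], fingers], ...]. A call has 1 to 5 rows; each row shifts and turns the commanded pose from where the row before left it, along the tool's axes as they then stand; what a row does not reach is not made up. A row lasts 1/12 s, in which the tool goes at most 41.7 mm and 7.16 degrees, less where a joint would pass 70% of its speed; a pose out of reach is approached as far as the arm can. A call is refused whole if a number of a shift passes 4.17 or a number of a turn 0.125, either way. A call with a gripper value outside its range is refused whole. The fingers move at their own pace and stop on an object; the grip force is fixed at half the most. Time passes only in rows, so rows that do not move let the fingers close. It gives the time, the measured TCP pose, the force and the opening at its end, in the units of the state.
- get_state(): the state, without advancing time (a new reading comes with each control period).
- get_image(name): name is "scene" or "top"; returns a dict with "image" (384x512x3 uint8, red, green, blue), "camera_matrix" (3x3 intrinsics, pixels), "world_from_camera" (4x4, takes a point from camera to world coordinates). Camera axes: x right, y down, z forward; pixel columns grow to the right and rows downward; lengths in mm; the calibration is good to about 2 mm. A picture is of the moment at which its call begins. There is no depth.
- finish_job(): hands the job in, once; it reports no verdict.
Trained networks look in the newest picture that a camera, given by its name, has taken for a name from the list of things; names that differ only in an ending like _2 or _b are one class to them, and where a whole thing is asked for, a point or a joint stands for the part that bears it (a point fixed in the world has none). Each returns a list of dicts, best first, with "confidence" (0 to 1); they miss things now and then, are a little off and sometimes report something else, mostly with a low value. They report only what shows in the picture. A call takes as long as a camera call. They do not tell look-alikes from the thing itself.
- boxes_of(camera, query): "bbox" ([left, top, right, bottom] in pixels, round what is visible of it).
- masks_of(camera, query): "mask" (384x512 bool, what is visible of it) and "bbox" ([left, top, right, bottom] in pixels, round what is visible of it).
- tip_of(camera, query): "centre" ([column, row] in pixels: a listed point, or the origin of a listed thing).
The state is a dict: "time": time; "joints": joint angles; "joint_velocities": joint speeds; "joint_efforts": joint torques, N m; "ee_pos": TCP position; "eef_rot": TCP orientation; "ft_force": force on the tool from outside, world axes, zero at the start; "wrist_torque": the same for the moment, N m; "opening": opening from 0.0 (shut) to 1.0 (fully open).
Only numpy, scipy, OpenCV 4.12 (cv2) and the standard library are available. Lean on these libraries where they do the work, as an engineer would, in place of code of your own. Each camera call takes 0.05 s, during which the arm holds its last target. There are 200 camera calls.

## Working session

There is one attempt and no reset: what is moved stays moved. The work goes in short steps, Python scripts to look and compute and a tool call to move; the robot and the scene stay as the last step left them, time stands still between calls to the robot, and variables do not carry over. Pictures are saved under pics/ and viewed, on a budget of 10 in all, crops included, one or two more only if the job needs it, and the job is handed in when it is done.

Besides the shell and the picture viewer there is one more tool, called after "Emit:" by a JSON object that holds its "api" and its "payload", one argument or row to a line. servo_tool: Moves the arm, as the interface text tells. Its arguments: {"type":"object","properties":{"targets":{"type":"array","items":{"type":"array"}}},"required":["targets"]}

```bash
ls; mkdir -p pics; cat > h.py <<'E'
import numpy as np, cv2
from plant import *
from scipy.spatial.transform import Rotation as R
def ray(im,p):
    K=im["camera_matrix"];T=np.array(im["world_from_camera"])
    d=T[:3,:3]@np.linalg.inv(K)@np.array([p[0],p[1],1.]);return T[:3,3],d/np.linalg.norm(d)
def atz(im,p,z):
    o,d=ray(im,p);return o+d*(z-o[2])/d[2]
def tri(a,p,b,q):
    o1,d1=ray(a,p);o2,d2=ray(b,q)
    A=np.stack([d1,-d2],1);s=np.linalg.lstsq(A,o2-o1,rcond=None)[0]
    u,v=o1+s[0]*d1,o2+s[1]*d2;return (u+v)/2,np.linalg.norm(u-v)
def proj(im,P):
    T=np.linalg.inv(np.array(im["world_from_camera"]));c=T[:3,:3]@np.array(P)+T[:3,3]
    q=np.array(im["camera_matrix"])@c;return q[:2]/q[2]
def save(im,n): cv2.imwrite("pics/"+n,im["image"][:,:,::-1])
E
python3 - <<'E'
from h import *
np.set_printoptions(precision=1,suppress=True)
ims={c:get_image(c) for c in("scene","top")}
cat=np.vstack([ims[c]["image"] for c in ims]);
for c in ims: save(ims[c],c+"0.png"); print(c,np.array(ims[c]["world_from_camera"]))
for n in "camera_head plunger_top stamp_center stamp_face glue_stick tape_measure tag_stack".split():
    for c in ims:
        print(n,c,"tip",[(np.round(d["centre"]),round(d["confidence"],2)) for d in tip_of(c,n)],"box",[(np.round(d["bbox"]),round(d["confidence"],2)) for d in boxes_of(c,n)])
print(get_state())
E
```

```text
pics
scene [[   0.7   -0.4    0.5 -146.7]
 [  -0.7   -0.4    0.6 -673.8]
 [  -0.    -0.8   -0.6  841. ]
 [   0.     0.     0.     1. ]]
top [[  0.1  -1.    0.2 323.4]
 [ -1.   -0.1   0.    9.6]
 [ -0.   -0.2  -1.  933.2]
 [  0.    0.    0.    1. ]]
camera_head scene tip [(array([255., 163.]), 0.71)] box [(array([250., 158., 266., 180.]), 0.73), (array([284., 216., 302., 240.]), 0.26)]
camera_head top tip [(array([241., 168.]), 0.64)] box [(array([234., 151., 251., 172.]), 0.97)]
plunger_top scene tip [(array([274., 245.]), 0.48)] box [(array([268., 241., 281., 254.]), 0.56)]
plunger_top top tip [(array([341., 253.]), 0.57)] box [(array([331., 244., 346., 258.]), 0.62)]
stamp_center scene tip [(array([157., 181.]), 0.85), (array([187., 169.]), 0.75), (array([190., 193.]), 0.72), (array([222., 162.]), 0.4)] box [(array([182., 156., 197., 182.]), 0.81), (array([185., 180., 200., 206.]), 0.75), (array([150., 169., 166., 196.]), 0.65)]
stamp_center top tip [(array([152., 255.]), 0.78), (array([204., 241.]), 0.75)] box [(array([145., 247., 168., 269.]), 0.81), (array([159., 206., 181., 220
[... 833 characters left out ...]
box [(array([212., 148., 234., 164.]), 0.81)]
tape_measure top tip [(array([176., 161.]), 0.72)] box [(array([161., 152., 187., 172.]), 0.72)]
tag_stack scene tip [(array([291., 230.]), 0.7)] box []
tag_stack top tip [(array([316., 201.]), 0.82)] box [(array([297., 183., 333., 220.]), 0.84)]
{'time': 1.5, 'joints': array([-1.3,  0.4,  0.1,  1.6, -0. ,  1.1, -0.1]), 'joint_velocities': array([ 0.,  0.,  0., -0., -0., -0., -0.]), 'joint_efforts': array([  0. , -95. ,   3.8, -46.4,   0. ,   0. ,   0. ]), 'ee_pos': array([270.8, 618.3, 231.3]), 'eef_rot': array([-0. ,  0.2,  1. , -0. ]), 'ft_force': array([1.5, 0.8, 0.7]), 'wrist_torque': array([-0.1,  0.1, -0. ]), 'opening': 1.0017849733280675}
```

View pics/scene0.png

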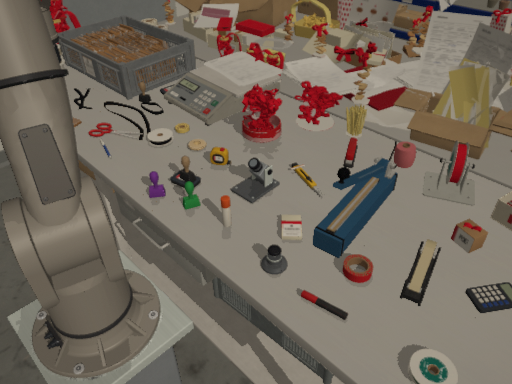

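View pics/top0.png

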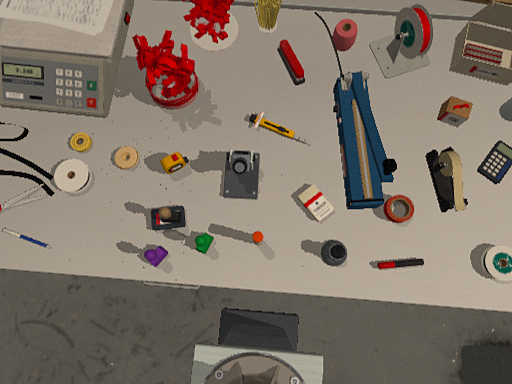

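```bash
python3 - <<'E'
from h import *
np.set_printoptions(precision=1,suppress=True)
s,t=get_image("scene"),get_image("top")
print(s["camera_matrix"],t["camera_matrix"])
a=cv2.resize(s["image"][140:280,140:310],None,fx=4.7,fy=4.2,interpolation=cv2.INTER_CUBIC)
b=cv2.resize(t["image"][135:275,135:360],None,fx=3.5,fy=3.5,interpolation=cv2.INTER_CUBIC)
cv2.imwrite("pics/a1.png",cv2.resize(s["image"][140:280,140:310],None,fx=4.28,fy=4.28,interpolation=cv2.INTER_CUBIC)[:,:,::-1])
cv2.imwrite("pics/b1.png",b[:,:,::-1])
for n,p,q in [("cam",(255,163),(241,168)),("plung",(274,245),(341,253)),("stamp",(187,169),(168,213)),("green",(190,193),(204,241)),("purple",(157,181),(154,256)),("glue",(225,224),(260,239)),("tape",(219,166),(176,161)),("tag",(291,230),(316,201))]:
    print(n,*tri(s,p,t,q))
E
```

```text
[[427.4   0.  251.3]
 [  0.  427.4 184.7]
 [  0.    0.    1. ]] [[352.9   0.  258.6]
 [  0.  352.9 195. ]
 [  0.    0.    1. ]]
cam [581.5  77.1 103.9] 5.144399532598155
plung [ 395.1 -178.    78.2] 1.5827359066903428
stamp [460.8 255.8  55.8] 0.9877160040101897
green [397.5 158.4  50.9] 3.440786443046574
purple [354.7 272.3  57.9] 6.645002422519439
glue [415.3  22.2   5. ] 10.96606036332549
tape [617.9 280.1 -23.7] 15.862830699110063
tag [ 532.3 -121.8   -2.4] 6.729932031914889
```

View pics/a1.png

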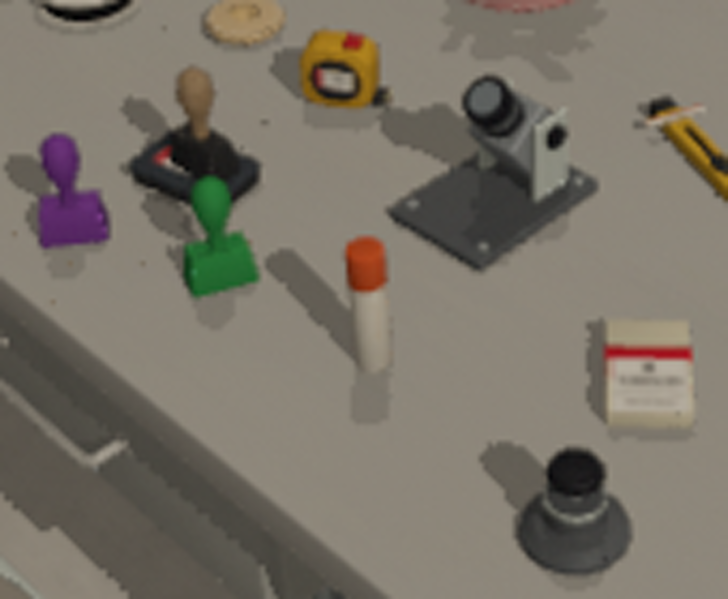

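View pics/b1.png

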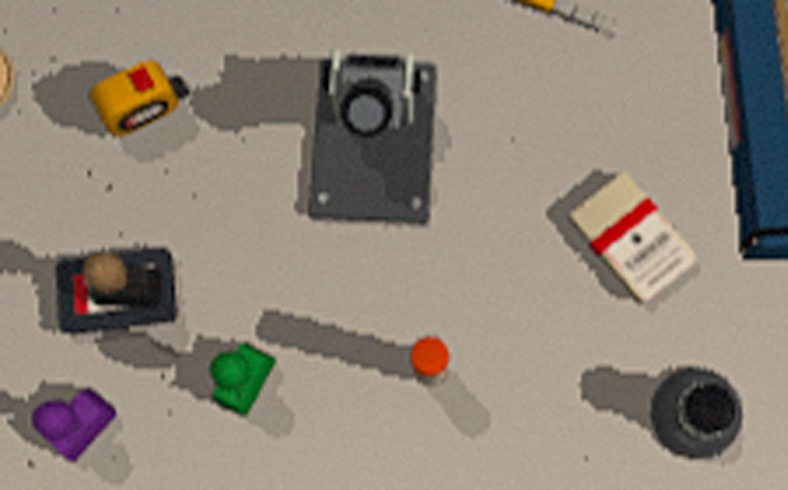

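Stamp candidates: purple at scene (157,185)/top (157,256), green at (191,195)/(204,243), and black block with a wooden handle on the ink pad at (186,170)/(168,213). The last one is the target: black, wooden handle, on the pad. The enlarged crops confirm it. The lens glass is at scene (254,163)/top (240,166) and the plunger head at (275,248)/(338,251).

```bash
cat >> h.py <<'E'
def cur():
    s=get_state();q=s["eef_rot"];return np.array(s["ee_pos"]),R.from_quat([q[1],q[2],q[3],q[0]]),s
E
python3 - <<'E'
from h import *
np.set_printoptions(precision=2,suppress=True)
s,t=get_image("scene"),get_image("top")
S=lambda x,y:(140+x/4.28-.4,140+y/4.28-.4); T=lambda x,y:(135+x/3.5-.4,135+y/3.5-.4)
print("lens",tri(s,S(487,100),t,T(367,110)),atz(s,S(487,100),100),atz(t,T(367,110),100))
print("plung",tri(s,S(576,465),t,T(711,407)),atz(s,S(576,465),59),atz(t,T(711,407),59))
print("plung base",atz(t,T(696,412),5))
print("knob",tri(s,S(196,88),t,T(105,272)),atz(s,S(196,88),92),atz(t,T(105,272),92))
print("pad corners z17",[atz(t,T(*p),17)[:2] for p in[(57,262),(172,250),(175,320),(62,332)]])
print("foot corners z8",[atz(t,T(*p),8)[:2] for p in[(437,65),(428,223),(308,215)]])
print("foot holes",[atz(t,T(*p),8)[:2] for p in[(323,198),(417,203),(428,75)]], [atz(s,S(*p),8)[:2] for p in[(411,204),(483,246),(579,182)]])
for P in [(461,256,17),(461,256,47),(461,256,104)]: print(P,proj(s,P),proj(t,P))
p,r,st=cur();print(p,r.as_matrix())
# rectified top map at z=47 about the stamp, 1mm=5px, up=+x,left=+y
def rect(im,z,c,h,k):
    g=[(c[0]+h,c[1]+h),(c[0]+h,c[1]-h),(c[0]-h,c[1]-h),(c[0]-h,c[1]+h)]
    H=cv2.getPerspectiveTransform(np.float32([proj(im,(*q,z)) for q in g]),np.float32([(0,0),(2*h*k,0),(2*h*k,2*h*k),(0,2*h*k)]))
    return cv2.warpPerspective(im["image"],H,(2*h*k,2*h*k),flags=cv2.INTER_CUBIC)
o=np.hstack([rect(t,47,(460,256),65,3),rect(s,47,(460,256),65,3)])
cv2.imwrite("pics/r1.png",cv2.convertScaleAbs(o[:,:,::-1],alpha=1.8))
E
```

```text
lens (array([584.83,  83.34, 100.21]), np.float64(0.8236987658863179)) [584.63  83.71 100.  ] [585.25  83.13 100.  ]
plung (array([ 400.95, -173.86,   59.48]), np.float64(1.0243659625343255)) [ 401.76 -173.79   59.  ] [ 400.57 -173.65   59.  ]
plung base [ 400.76 -173.99    5.  ]
knob (array([456.77, 253.35,  92.64]), np.float64(0.86393910234366)) [457.63 253.88  92.  ] [456.52 253.78  92.  ]
pad corners z17 [array([473.09, 312.85]), array([489.21, 227.31]), array([436.47, 218.2 ]), array([420.76, 301.17])]
foot corners z8 [array([655.62,  39.53]), array([527.51,  36.12]), array([526.44, 128.62])]
foot holes [array([540.74, 118.47]), array([542.56,  45.86]), array([646.76,  45.94])] [array([543.57, 123.83]), array([546.52,  51.51]), array([648.46,  53.27])]
(461, 256, 17) [188.53 178.74] [171.56 215.65]
(461, 256, 47) [187.48 171.18] [168.67 213.66]
(461, 256, 104) [185.4  156.23] [162.62 209.51]
[270.8  618.27 231.31] [[-0.92  0.4  -0.  ]
 [ 0.4   0.92 -0.  ]
 [ 0.   -0.   -1.  ]]
```

View pics/r1.png

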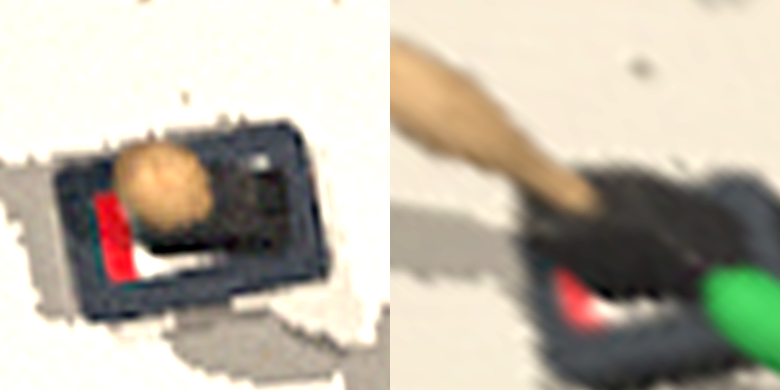

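```bash
cat >> h.py <<'E'
def plan(pos,M,n,closure,maxturn=.115):
    """rows to go from now to pos, R M, in n steps; prints cm/rad"""
    p,r,_=cur();rv=(r.inv()*M).as_rotvec()
    print("rotvec",np.round(rv,3),"dist",np.round(np.array(pos)-p,1))
    for i in range(n):
        ri=r*R.from_rotvec(rv*i/n);d=ri.inv().apply((np.array(pos)-p)/n)/10
        print([list(np.round(rv/n,3).tolist()),np.round(d,2).tolist(),closure])
DOWN=lambda yaw:R.from_matrix(np.array([[-np.sin(yaw),np.cos(yaw),0],[np.cos(yaw),np.sin(yaw),0],[0,0,-1.]]).T.T)
E
python3 - <<'E'
from h import *
M=R.from_matrix([[0,1,0],[1,0,0],[0,0,-1]])
plan((520,120,231),M,15,255)
E
```

```text
rotvec [-0.    -0.     1.158] dist [ 2.492e+02 -4.983e+02 -3.000e-01]
[[-0.0, -0.0, 0.077], [-2.85, -2.38, 0.0], 255]
[[-0.0, -0.0, 0.077], [-3.03, -2.15, 0.0], 255]
[[-0.0, -0.0, 0.077], [-3.19, -1.91, 0.0], 255]
[[-0.0, -0.0, 0.077], [-3.32, -1.66, 0.0], 255]
[[-0.0, -0.0, 0.077], [-3.44, -1.4, 0.0], 255]
[[-0.0, -0.0, 0.077], [-3.54, -1.13, 0.0], 255]
[[-0.0, -0.0, 0.077], [-3.62, -0.85, 0.0], 255]
[[-0.0, -0.0, 0.077], [-3.67, -0.57, 0.0], 255]
[[-0.0, -0.0, 0.077], [-3.7, -0.28, 0.0], 255]
[[-0.0, -0.0, 0.077], [-3.71, 0.0, 0.0], 255]
[[-0.0, -0.0, 0.077], [-3.7, 0.29, 0.0], 255]
[[-0.0, -0.0, 0.077], [-3.67, 0.57, 0.0], 255]
[[-0.0, -0.0, 0.077], [-3.61, 0.85, 0.0], 255]
[[-0.0, -0.0, 0.077], [-3.54, 1.13, 0.0], 255]
[[-0.0, -0.0, 0.077], [-3.44, 1.4, 0.0], 255]
```

Emit:
{"api": "servo_tool", "payload": {
  "targets": [
    [[0,0,0.08],[-2.8,-2.4,0],255],
    [[0,0,0.08],[-3.0,-2.1,0],255],
    [[0,0,0.08],[-3.2,-1.9,0],255],
    [[0,0,0.08],[-3.3,-1.7,0],255],
    [[0,0,0.08],[-3.4,-1.4,0],255]
  ]
}}

```text
time: 2.12
ee_pos: [352.3, 450.6, 231.4]
eef_rot: [-0.0, 0.397, 0.918, 0.0]
ft_force: [0.9, -0.0, 0.4]
opening: 0.3
```

Emit:
{"api": "servo_tool", "payload": {
  "targets": [
    [[0,0,0.08],[-3.5,-1.1,0],255],
    [[0,0,0.08],[-3.6,-0.8,0],255],
    [[0,0,0.08],[-3.7,-0.6,0],255],
    [[0,0,0.08],[-3.7,-0.3,0],255],
    [[0,0,0.08],[-3.7,0,0],255]
  ]
}}

```text
time: 2.53
ee_pos: [431.9, 283.5, 231.6]
eef_rot: [-0.0, 0.572, 0.821, 0.0]
ft_force: [1.1, 0.4, 1.0]
opening: 0.002
```

Emit:
{"api": "servo_tool", "payload": {
  "targets": [
    [[0,0,0.08],[-3.7,0.3,0],255],
    [[0,0,0.08],[-3.7,0.6,0],255],
    [[0,0,0.08],[-3.6,0.9,0],255],
    [[0,0,0.08],[-3.5,1.1,0],255],
    [[0,0,0.04],[-3.4,1.4,0],255]
  ]
}}

```text
time: 2.95
ee_pos: [509.8, 115.5, 231.6]
eef_rot: [0.0, 0.709, 0.705, 0.0]
ft_force: [0.4, 1.1, 0.6]
opening: -0.002
```

```bash
python3 - <<'E'
from h import *
p,r,s=cur();print(p,s["joints"],s["ft_force"],s["opening"]);print(r.as_matrix().round(3))
M=R.from_matrix([[0,1,0],[1,0,0],[0,0,-1]])
plan((401,-173.8,110),M,10,255)
E
```

```text
[509.77995851 115.51319702 231.64828776] [-0.80244533  0.18635339  0.52204984  1.96867321 -0.10949626  1.01299237
 -0.236555  ] [0.42372889 1.07633683 0.6329824 ] -0.0017477440867507518
[[ 0.007  1.     0.001]
 [ 1.    -0.007  0.   ]
 [ 0.     0.001 -1.   ]]
rotvec [ 0.001 -0.    -0.007] dist [-108.8 -289.3 -121.6]
[[0.0, -0.0, -0.001], [-2.9, -1.07, 1.21], 255]
[[0.0, -0.0, -0.001], [-2.9, -1.07, 1.21], 255]
[[0.0, -0.0, -0.001], [-2.9, -1.07, 1.21], 255]
[[0.0, -0.0, -0.001], [-2.9, -1.07, 1.22], 255]
[[0.0, -0.0, -0.001], [-2.9, -1.08, 1.22], 255]
[[0.0, -0.0, -0.001], [-2.9, -1.08, 1.22], 255]
[[0.0, -0.0, -0.001], [-2.9, -1.08, 1.22], 255]
[[0.0, -0.0, -0.001], [-2.9, -1.08, 1.22], 255]
[[0.0, -0.0, -0.001], [-2.89, -1.08, 1.22], 255]
[[0.0, -0.0, -0.001], [-2.89, -1.09, 1.22], 255]
```

Emit:
{"api": "servo_tool", "payload": {
  "targets": [
    [[0,0,0],[-2.9,-1.1,1.2],255],
    [[0,0,0],[-2.9,-1.1,1.2],255],
    [[0,0,0],[-2.9,-1.1,1.2],255],
    [[0,0,0],[-2.9,-1.1,1.2],255],
    [[0,0,0],[-2.9,-1.1,1.2],255]
  ]
}}

```text
time: 3.37
ee_pos: [453.3, -28.9, 171.0]
eef_rot: [0.0, 0.708, 0.706, 0.0]
ft_force: [2.0, -0.5, 0.1]
opening: -0.004
```

Emit:
{"api": "servo_tool", "payload": {
  "targets": [
    [[0,0,0],[-2.9,-1.1,1.2],255],
    [[0,0,0],[-2.9,-1.1,1.2],255],
    [[0,0,0],[-2.9,-1.1,1.2],255],
    [[0,0,0],[-2.9,-1.1,1.2],255],
    [[0,0,0],[-2.9,-1.1,1.2],255]
  ]
}}

```text
time: 3.78
ee_pos: [398.2, -173.7, 111.1]
eef_rot: [0.0, 0.708, 0.707, 0.0]
ft_force: [0.6, -0.4, 0.4]
opening: 0.003
```

Emit:
{"api": "servo_tool", "payload": {
  "targets": [
    [[0,0,0],[0,0,1.5],255],
    [[0,0,0],[0,0,1.5],255],
    [[0,0,0],[0,0,0],255]
  ]
}}

```text
time: 4.03
ee_pos: [397.5, -172.8, 79.7]
eef_rot: [-0.001, 0.708, 0.706, -0.001]
ft_force: [-1.0, 0.6, -0.5]
opening: 0.0
```

```bash
python3 - <<'E'
from h import *
p,r,s=cur();print(p,s["joints"],s["ft_force"],s["opening"])
a,t=get_image("scene"),get_image("top")
print(proj(a,(401,-173.8,59)),proj(a,p),proj(t,p),tip_of("scene","plunger_top"),tip_of("top","plunger_top"))
x=cv2.resize(a["image"][200:280,225:325],None,fx=5,fy=5);y=cv2.resize(t["image"][200:280,290:390],None,fx=5,fy=5)
cv2.imwrite("pics/p1.png",cv2.resize(np.hstack([x,y]),(800,320))[:,:,::-1])
E
```

```text
[ 397.4789894  -172.76790299   79.65694084] [-0.27476283  0.3040404   0.62337468  2.28868595 -0.30062607  0.6277037
  0.56965318] [-0.95974816  0.57476171 -0.5284467 ] 0.00043525353307530485
[273.97456858 248.40758754] [272.79018301 243.09685399] [339.17243846 251.53826871] [{'centre': [270.1, 245.2], 'confidence': 0.66}] [{'centre': [339.5, 253.7], 'confidence': 0.38}]
```

View pics/p1.png

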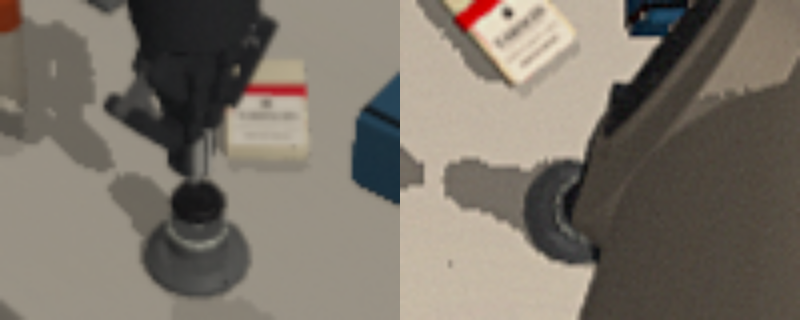

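The picture shows the shut fingers above the black head at crop (198,195), in line with the measured point. I'll shift 3.5 mm in x and press in steps.

Emit:
{"api": "servo_tool", "payload": {
  "targets": [
    [[0,0,0],[-0.1,0.35,0.8],255],
    [[0,0,0],[0,0,0.8],255],
    [[0,0,0],[0,0,0.5],255],
    [[0,0,0],[0,0,0.3],255],
    [[0,0,0],[0,0,0],255]
  ]
}}

```text
time: 4.65
ee_pos: [402.1, -173.5, 56.7]
eef_rot: [-0.0, 0.708, 0.706, -0.0]
ft_force: [1.7, 2.2, 3.5]
opening: 0.007
```

Emit:
{"api": "servo_tool", "payload": {
  "targets": [
    [[0,0,0],[0,0,0.3],255],
    [[0,0,0],[0,0,0.2],255],
    [[0,0,0],[0,0,0],255]
  ]
}}

```text
time: 4.9
ee_pos: [402.1, -173.6, 52.1]
eef_rot: [-0.0, 0.708, 0.706, -0.0]
ft_force: [-0.6, 1.5, 4.2]
opening: 0.001
```

Emit:
{"api": "servo_tool", "payload": {
  "targets": [
    [[0,0,0],[0,0,0.2],255],
    [[0,0,0],[0,0,0.1],255],
    [[0,0,0],[0,0,0],255]
  ]
}}

```text
time: 5.15
ee_pos: [402.1, -173.5, 49.3]
eef_rot: [-0.0, 0.708, 0.706, 0.0]
ft_force: [-0.7, 1.5, 6.3]
opening: 0.005
```

Emit:
{"api": "servo_tool", "payload": {
  "targets": [
    [[0,0,0],[0,0,0.1],255],
    [[0,0,0],[0,0,0],255],
    [[0,0,0],[0,0,0],255]
  ]
}}

```text
time: 5.4
ee_pos: [402.2, -173.6, 48.8]
eef_rot: [-0.0, 0.708, 0.706, 0.0]
ft_force: [-4.3, 3.2, 20.9]
opening: -0.004
```

20.9 N with the head at 48.8 mm, so it is at its stop. Release and move to the stamp.

Emit:
{"api": "servo_tool", "payload": {
  "targets": [
    [[0,0,0],[0,0,-0.5],255],
    [[0,0,0],[0,0,-1.0],255],
    [[0,0,0],[0,0,-3.0],255],
    [[0,0,0],[0,0,-4.0],255],
    [[0,0,0],[0,0,-4.0],255]
  ]
}}

```text
time: 5.82
ee_pos: [400.8, -174.3, 174.5]
eef_rot: [-0.001, 0.708, 0.706, -0.002]
ft_force: [0.9, 0.9, 0.5]
opening: -0.002
```

Emit:
{"api": "servo_tool", "payload": {
  "targets": [
    [[0,0,0],[2.5,1.2,-1.0],0],
    [[0,0,0],[3.5,1.2,-0.5],0],
    [[0,0,0],[3.5,1.2,0],0],
    [[0,0,0],[3.5,1.2,0],0],
    [[0,0,0],[3.5,1.2,0],0]
  ]
}}

```text
time: 6.23
ee_pos: [462.7, -7.0, 189.2]
eef_rot: [0.0, 0.708, 0.706, 0.001]
ft_force: [0.5, -0.7, 0.4]
opening: 0.708
```

```bash
python3 - <<'E'
from h import *
p,r,s=cur();print(p,s["joints"],s["ft_force"],s["opening"])
y=np.radians(10.5);M=R.from_matrix([[-np.sin(y),np.cos(y),0],[np.cos(y),np.sin(y),0],[0,0,-1]])
plan((457,253.7,180),M,7,0)
a=get_image("scene");print(tip_of("scene","plunger_top"),boxes_of("scene","plunger_top"))
save(a,"s2.png")
E
```

```text
[462.71477688  -7.04988286 189.15320426] [-0.66453636  0.13000289  0.59361436  2.13810273 -0.09358666  0.89661561
 -0.01883387] [ 0.50958324 -0.74626298  0.43958875] 0.7075675953027903
rotvec [ 0.001 -0.    -0.186] dist [ -5.7 260.7  -9.2]
[[0.0, -0.0, -0.027], [3.72, -0.09, 0.13], 0]
[[0.0, -0.0, -0.027], [3.73, 0.01, 0.13], 0]
[[0.0, -0.0, -0.027], [3.72, 0.11, 0.13], 0]
[[0.0, -0.0, -0.027], [3.72, 0.21, 0.13], 0]
[[0.0, -0.0, -0.027], [3.71, 0.3, 0.13], 0]
[[0.0, -0.0, -0.027], [3.7, 0.4, 0.13], 0]
[[0.0, -0.0, -0.027], [3.69, 0.5, 0.13], 0]
[{'centre': [271.7, 248.2], 'confidence': 0.6}] []
```

Emit:
{"api": "servo_tool", "payload": {
  "targets": [
    [[0,0,-0.027],[3.7,-0.1,0.1],0],
    [[0,0,-0.027],[3.7,0,0.1],0],
    [[0,0,-0.027],[3.7,0.1,0.1],0],
    [[0,0,-0.027],[3.7,0.2,0.1],0],
    [[0,0,-0.027],[3.7,0.3,0.1],0]
  ]
}}

```text
time: 6.8
ee_pos: [457.7, 176.8, 183.8]
eef_rot: [0.0, 0.659, 0.752, 0.0]
ft_force: [1.3, 0.5, -0.6]
opening: 0.997
```

Emit:
{"api": "servo_tool", "payload": {
  "targets": [
    [[0,0,-0.027],[3.7,0.4,0.2],0],
    [[0,0,-0.027],[3.7,0.5,0.2],0],
    [[0,0,0],[0,0,0],0]
  ]
}}

```text
time: 7.05
ee_pos: [455.2, 256.9, 179.3]
eef_rot: [-0.0, 0.635, 0.772, 0.0]
ft_force: [-1.4, 0.8, -0.6]
opening: 1.0
```

```bash
python3 - <<'E'
from h import *
p,r,s=cur();print(p,s["joints"],s["ft_force"],s["opening"])
y=np.radians(10.5);M=R.from_matrix([[-np.sin(y),np.cos(y),0],[np.cos(y),np.sin(y),0],[0,0,-1]])
plan((457,253.7,115),M,3,0)
a=get_image("scene");t=get_image("top")
k=lambda i,c:cv2.resize(i["image"][c[1]-50:c[1]+50,c[0]-50:c[0]+50],None,fx=4,fy=4,interpolation=cv2.INTER_CUBIC)
cv2.imwrite("pics/g1.png",np.hstack([k(a,(186,165)),k(t,(168,213))])[:,:,::-1])
E
```

```text
[455.20084368 256.8852715  179.27000969] [-0.96955143  0.24438811  0.38848739  2.01729633 -0.11800691  0.90007097
 -0.32344837] [-1.40171353  0.79982793 -0.58348976] 0.9996324954982618
rotvec [ 0.001 -0.001  0.011] dist [  1.8  -3.2 -64.3]
[[0.0, -0.0, 0.004], [-0.12, 0.04, 2.14], 0]
[[0.0, -0.0, 0.004], [-0.12, 0.04, 2.14], 0]
[[0.0, -0.0, 0.004], [-0.12, 0.04, 2.14], 0]
```

View pics/g1.png

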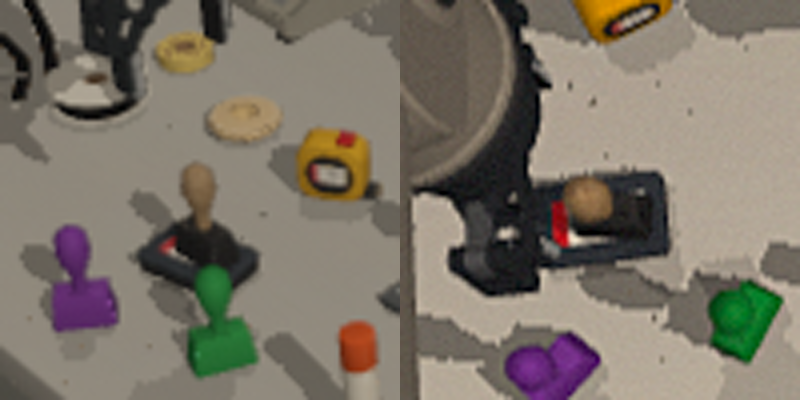

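The gripper is over the pad with the fingers on the ±x sides of the stamp: the wooden knob is at top pixel (165,213), and green and purple are clear of it. Descending to put the tips on the block's flanks.

Emit:
{"api": "servo_tool", "payload": {
  "targets": [
    [[0,0,0.011],[-0.3,0.1,2.0],0],
    [[0,0,0],[0,0,3.0],0],
    [[0,0,0],[0,0,3.0],0],
    [[0,0,0],[0,0,2.0],0],
    [[0,0,0],[0,0,0],0]
  ]
}}

```text
time: 7.57
ee_pos: [456.2, 244.9, 76.5]
eef_rot: [-0.0, 0.643, 0.766, -0.003]
ft_force: [-1.8, -0.0, 0.9]
opening: 0.998
```

```bash
python3 - <<'E'
from h import *
p,r,s=cur();print(p,s["joints"],s["ft_force"],s["opening"])
y=np.radians(10.5);M=R.from_matrix([[-np.sin(y),np.cos(y),0],[np.cos(y),np.sin(y),0],[0,0,-1]])
plan((457,253.7,35),M,3,0)
a=get_image("scene");t=get_image("top")
k=lambda i,c:cv2.resize(i["image"][c[1]-50:c[1]+50,c[0]-50:c[0]+50],None,fx=4,fy=4,interpolation=cv2.INTER_CUBIC)
cv2.imwrite("pics/g2.png",cv2.convertScaleAbs(np.hstack([k(a,(186,165)),k(t,(168,213))])[:,:,::-1],alpha=1.5))
E
```

```text
[456.18482354 244.90261554  76.46928259] [-0.9076039   0.39697651  0.35166485  2.09902057 -0.21000354  0.68392389
 -0.24355765] [-1.7733871  -0.01980139  0.93165537] 0.9983072414950599
rotvec [-0.004  0.003 -0.01 ] dist [  0.8   8.8 -41.5]
[[-0.001, 0.001, -0.003], [0.29, 0.08, 1.38], 0]
[[-0.001, 0.001, -0.003], [0.29, 0.08, 1.38], 0]
[[-0.001, 0.001, -0.003], [0.29, 0.08, 1.38], 0]
```

View pics/g2.png

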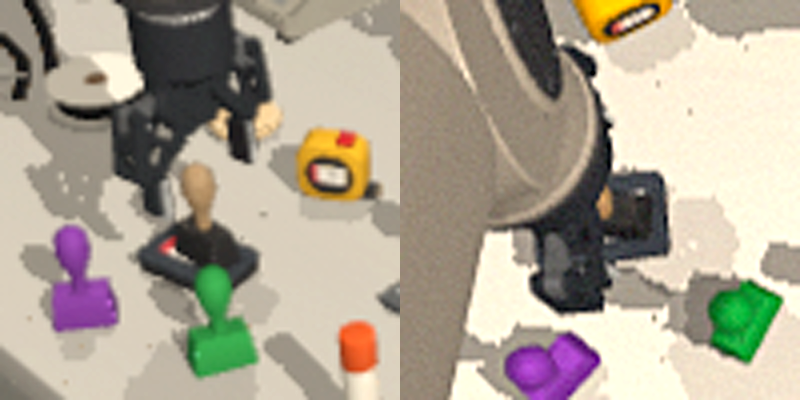

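Emit:
{"api": "servo_tool", "payload": {
  "targets": [
    [[0,0,0],[0,0,0],0],
    [[0,0,0],[0,0,0],0]
  ]
}}

```text
time: 7.83
ee_pos: [458.5, 248.2, 80.9]
eef_rot: [0.0, 0.643, 0.766, 0.001]
ft_force: [-0.5, 0.5, -0.3]
opening: 0.999
```

Emit:
{"api": "servo_tool", "payload": {
  "targets": [
    [[0,0,0],[0.55,-0.05,0.5],0],
    [[0,0,0],[0,0,1.0],0],
    [[0,0,0],[0,0,1.0],0],
    [[0,0,0],[0,0,0],0],
    [[0,0,0],[0,0,0],0]
  ]
}}

```text
time: 8.25
ee_pos: [455.6, 253.1, 53.4]
eef_rot: [-0.0, 0.642, 0.766, -0.001]
ft_force: [-0.3, -0.4, 0.6]
opening: 0.995
```

Emit:
{"api": "servo_tool", "payload": {
  "targets": [
    [[0,0,0],[0.05,0.1,0.8],0],
    [[0,0,0],[0,0,0.6],0],
    [[0,0,0],[0,0,0.3],0],
    [[0,0,0],[0,0,0],0],
    [[0,0,0],[0,0,0],0]
  ]
}}

```text
time: 8.67
ee_pos: [456.9, 254.0, 37.1]
eef_rot: [-0.0, 0.642, 0.766, -0.0]
ft_force: [0.1, -0.1, 0.1]
opening: 0.999
```

Emit:
{"api": "servo_tool", "payload": {
  "targets": [
    [[0,0,0],[0,0,0.2],0],
    [[0,0,0],[0,0,0],100],
    [[0,0,0],[0,0,0],140],
    [[0,0,0],[0,0,0],180],
    [[0,0,0],[0,0,0],255]
  ]
}}

```text
time: 9.08
ee_pos: [457.0, 254.3, 35.4]
eef_rot: [-0.0, 0.642, 0.767, 0.0]
ft_force: [0.3, 0.0, 0.6]
opening: 0.456
```

Emit:
{"api": "servo_tool", "payload": {
  "targets": [
    [[0,0,0],[0,0,0],255],
    [[0,0,0],[0,0,0],255],
    [[0,0,0],[0,0,0],255],
    [[0,0,0],[0,0,0],255],
    [[0,0,0],[0,0,0],255]
  ]
}}

```text
time: 9.5
ee_pos: [457.2, 254.3, 35.7]
eef_rot: [-0.0, 0.642, 0.766, 0.0]
ft_force: [-1.4, -0.5, 7.3]
opening: 0.266
```

```bash
python3 - <<'E'
from h import *
p,r,s=cur();print(p,s["ft_force"],s["wrist_torque"],s["opening"])
a=get_image("scene");t=get_image("top")
k=lambda i,c:cv2.resize(i["image"][c[1]-32:c[1]+32,c[0]-32:c[0]+32],None,fx=6.2,fy=6.2,interpolation=cv2.INTER_CUBIC)
cv2.imwrite("pics/g3.png",cv2.convertScaleAbs(np.hstack([k(a,(186,165)),k(t,(168,213))])[:,:,::-1],alpha=2.0))
E
```

```text
[457.16295384 254.34689229  35.67828013] [-1.43056482 -0.47719755  7.31823027] [-0.18289285  0.37693841 -0.0461878 ] 0.26636968864905725
```

View pics/g3.png

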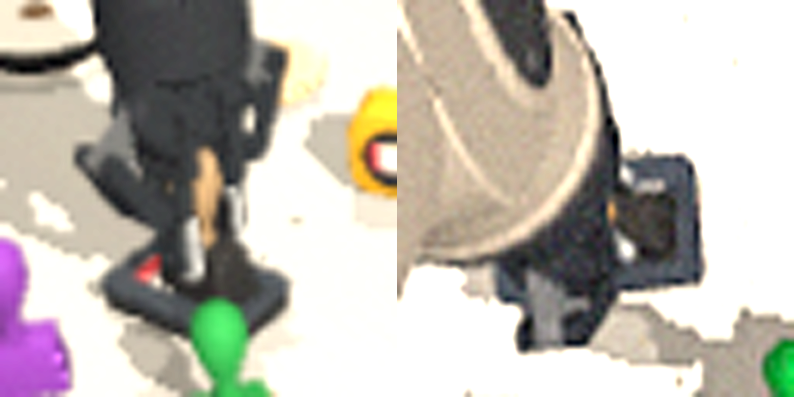

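The fingers sit on either side of the handle and block, left tip at crop (190,255). The 0.27 opening is a bit smaller than a 30 mm block should give, so I'll lift a little and look again.

Emit:
{"api": "servo_tool", "payload": {
  "targets": [
    [[0,0,0],[0,0,-0.5],255],
    [[0,0,0],[0,0,-1.5],255],
    [[0,0,0],[0,0,-2.5],255],
    [[0,0,0],[0,0,-1.5],255],
    [[0,0,0],[0,0,0],255]
  ]
}}

```text
time: 10.02
ee_pos: [458.3, 255.0, 98.3]
eef_rot: [0.0, 0.642, 0.766, 0.002]
ft_force: [0.8, 0.1, -0.2]
opening: 0.261
```

Emit:
{"api": "servo_tool", "payload": {
  "targets": [
    [[0,0,0],[0,0,-2.5],255],
    [[0,0,0],[0,0,-2.5],255],
    [[0,0,0],[0,0,-2.5],255],
    [[0,0,0],[0,0,0],255],
    [[0,0,0],[0,0,0],255]
  ]
}}

```text
time: 10.43
ee_pos: [457.4, 254.7, 171.1]
eef_rot: [0.0, 0.642, 0.767, 0.001]
ft_force: [0.6, -0.6, -0.9]
opening: 0.266
```

```bash
python3 - <<'E'
from h import *
p,r,s=cur();print(p,s["joints"],s["ft_force"],s["wrist_torque"],s["opening"])
a=get_image("scene");t=get_image("top")
ca=proj(a,p+[0,0,10]).astype(int);ct=proj(t,p+[0,0,10]).astype(int);print(ca,ct)
np.save("a3.npy",a["image"]);np.save("t3.npy",t["image"])
k=lambda i,c:cv2.resize(i["image"][c[1]-32:c[1]+32,c[0]-32:c[0]+32],None,fx=6.2,fy=6.2,interpolation=cv2.INTER_CUBIC)
cv2.imwrite("pics/g4.png",cv2.convertScaleAbs(np.hstack([k(a,ca),k(t,ct)])[:,:,::-1],alpha=2.0))
for c in("scene","top"):
  for n in("stamp_center","stamp_face"):print(c,n,[(d["centre"],d["confidence"]) for d in tip_of(c,n)])
E
```

```text
[457.36518738 254.66390831 171.14117607] [-0.97281685  0.25711479  0.4011533   2.02466962 -0.12984648  0.88142729
 -0.3247048 ] [ 0.64685376 -0.55404271 -0.92672192] [-0.02367914  0.0058244  -0.01910755] 0.26581877691431566
[181 135] [153 204]
scene stamp_center [([156.0, 180.2], 0.87), ([182.5, 129.8], 0.75), ([190.0, 193.1], 0.66)]
scene stamp_face [([193.1, 201.8], 0.78), ([155.8, 196.1], 0.55), ([178.6, 143.1], 0.45)]
top stamp_center [([152.2, 256.2], 0.69), ([203.4, 239.2], 0.63), ([151.9, 205.2], 0.43), ([339.4, 250.7], 0.38)]
top stamp_face [([204.8, 245.9], 0.76), ([158.8, 259.8], 0.56), ([159.9, 205.0], 0.44)]
```

View pics/g4.png

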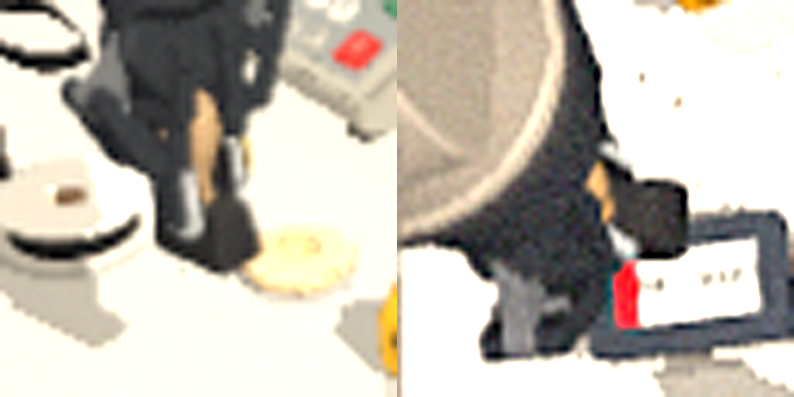

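```bash
cat >> h.py <<'E'
G=np.array([585,83.4,100.]);_a,_e=np.radians(1),np.radians(55)
zc=np.array([-np.cos(_e)*np.cos(_a),-np.cos(_e)*np.sin(_a),np.sin(_e)])
_x=np.array([-np.sin(_a),np.cos(_a),0]);MT=R.from_matrix(np.stack([_x,np.cross(-zc,_x),-zc],1))
PT=G+98.5*zc
E
python3 - <<'E'
from h import *
p,r,s=cur();a=get_image("scene");t=get_image("top")
for z in(-18.5,25):print(proj(a,p+[0,0,z]),proj(t,p+[0,0,z]))
print(PT);plan(PT,MT,10,255)
E
```

```text
[182.86774578 144.14551829] [157.66652832 207.61793679]
[181.10432465 131.61734538] [151.88878757 203.73235617]
[528.51132583  82.41398652 180.68647636]
rotvec [-0.61  -0.048  0.154] dist [  71.7 -171.6   11. ]
[[-0.061, -0.005, 0.015], [-1.82, 0.41, -0.11], 255]
[[-0.061, -0.005, 0.015], [-1.81, 0.44, -0.07], 255]
[[-0.061, -0.005, 0.015], [-1.8, 0.47, -0.04], 255]
[[-0.061, -0.005, 0.015], [-1.8, 0.5, 0.0], 255]
[[-0.061, -0.005, 0.015], [-1.79, 0.53, 0.04], 255]
[[-0.061, -0.005, 0.015], [-1.78, 0.55, 0.08], 255]
[[-0.061, -0.005, 0.015], [-1.77, 0.57, 0.12], 255]
[[-0.061, -0.005, 0.015], [-1.76, 0.59, 0.17], 255]
[[-0.061, -0.005, 0.015], [-1.75, 0.6, 0.21], 255]
[[-0.061, -0.005, 0.015], [-1.74, 0.62, 0.26], 255]
```

Emit:
{"api": "servo_tool", "payload": {
  "targets": [
    [[-0.06,-0.005,0.015],[-1.8,0.4,-0.1],255],
    [[-0.06,-0.005,0.015],[-1.8,0.4,-0.1],255],
    [[-0.06,-0.005,0.015],[-1.8,0.5,0],255],
    [[-0.06,-0.005,0.015],[-1.8,0.5,0],255],
    [[-0.06,-0.005,0.015],[-1.8,0.5,0],255]
  ]
}}

```text
time: 11.25
ee_pos: [492.7, 167.8, 175.8]
eef_rot: [0.106, 0.663, 0.733, 0.108]
ft_force: [1.1, -0.5, -0.4]
opening: 0.27
```

Emit:
{"api": "servo_tool", "payload": {
  "targets": [
    [[-0.06,-0.005,0.015],[-1.8,0.5,0.1],255],
    [[-0.06,-0.005,0.015],[-1.8,0.6,0.1],255],
    [[-0.06,-0.005,0.015],[-1.7,0.6,0.2],255],
    [[-0.06,-0.005,0.015],[-1.0,0.5,0.2],255],
    [[0,0,0],[0,0,0],255]
  ]
}}

```text
time: 11.67
ee_pos: [518.4, 106.7, 178.7]
eef_rot: [0.186, 0.669, 0.695, 0.186]
ft_force: [0.0, -1.2, -1.9]
opening: 0.269
```

Emit:
{"api": "servo_tool", "payload": {
  "targets": [
    [[0,0,0],[0,0,0],255],
    [[0,0,0],[0,0,0],255],
    [[0,0,0],[0,0,0],255]
  ]
}}

```text
time: 11.92
ee_pos: [519.5, 109.5, 179.7]
eef_rot: [0.185, 0.668, 0.696, 0.185]
ft_force: [0.7, 0.4, -0.7]
opening: 0.266
```

```bash
python3 - <<'E'
from h import *
p,r,s=cur();print(p,s["joints"],s["ft_force"],s["opening"]);plan(PT,MT,2,255)
E
```

```text
[519.47480354 109.51955807 179.71533358] [-1.05349866  0.02739993  0.60347248  2.38450644  0.6867373   0.31468368
 -1.02613368] [ 0.65142174  0.43992227 -0.69138178] 0.26647653777202207
rotvec [-0.081 -0.003  0.023] dist [  9.  -27.1   1. ]
[[-0.041, -0.002, 0.011], [-1.37, 0.36, 0.17], 255]
[[-0.041, -0.002, 0.011], [-1.37, 0.37, 0.19], 255]
```

Emit:
{"api": "servo_tool", "payload": {
  "targets": [
    [[-0.02,0,0.006],[-0.7,0.2,0.1],255],
    [[-0.02,0,0.006],[-0.7,0.2,0.1],255],
    [[-0.02,0,0.006],[-0.7,0.2,0.1],255],
    [[-0.02,-0.003,0.006],[-0.7,0.2,0.1],255],
    [[0,0,0],[0,0,0],255]
  ]
}}

```text
time: 12.33
ee_pos: [528.9, 80.1, 180.3]
eef_rot: [0.211, 0.67, 0.679, 0.214]
ft_force: [-1.0, 0.1, -0.7]
opening: 0.268
```

Emit:
{"api": "servo_tool", "payload": {
  "targets": [
    [[0,0,0],[0,0,0],255],
    [[0,0,0],[0,0,0],255],
    [[0,0,0],[0,0,0],255]
  ]
}}

```text
time: 12.58
ee_pos: [529.1, 81.5, 180.7]
eef_rot: [0.21, 0.669, 0.68, 0.214]
ft_force: [-0.6, 0.1, -0.8]
opening: 0.264
```

```bash
python3 - <<'E'
from h import *
p,r,s=cur();print(p,s["joints"],s["ft_force"],s["opening"]);plan(PT,MT,1,255)
a=get_image("scene");t=get_image("top")
for c in("scene","top"):
  for n in("stamp_center","stamp_face","camera_head"):print(c,n,[(d["centre"],d["confidence"]) for d in tip_of(c,n)])
def box(im,B,R0,o,col,k,c0):
    pts=[k*(proj(im,R0.apply(np.array(b)*[1,1,1])+o)-c0) for b in B]
    for i in range(len(pts)):
        for j in range(i):
            if sum(np.abs(np.array(B[i])-np.array(B[j]))>1)==1: cv2.line(V[-1],tuple(int(v) for v in pts[i]),tuple(int(v) for v in pts[j]),col,1)
V=[];k=7
B=[(x,y,z) for x in(-25,25) for y in(-15,15) for z in(-11.5,18.5)]  # tool axes: block
Bc=[(x,y,z) for x in(-23,23) for y in(-22,22) for z in(32,82)]     # head box along -zc
for im,c in((a,proj(a,(G+40*zc))),(t,proj(t,G+40*zc))):
    c0=(c-[28,40]).astype(int)
    V.append(cv2.convertScaleAbs(cv2.resize(im["image"][c0[1]:c0[1]+80,c0[0]:c0[0]+56],None,fx=k,fy=k,interpolation=cv2.INTER_CUBIC),alpha=1.8))
    W=V[-1].copy()
    box(im,B,r,p,(0,255,0),k,c0-.5);box(im,Bc,MT,G,(255,0,255),k,c0-.5)
    q=k*(proj(im,G)-c0+.5);cv2.circle(V[-1],tuple(int(v) for v in q),3,(255,0,0),-1)
cv2.imwrite("pics/f1.png",np.hstack(V)[:,:,::-1])
E
```

```text
[529.14512649  81.50216203 180.67403836] [-1.03391987  0.01591364  0.63839892  2.43683453  1.06063859  0.23574199
 -1.37044587] [-0.60796707  0.13922057 -0.82741743] 0.2642483021741043
rotvec [-0.001  0.    -0.002] dist [-0.6  0.9  0. ]
[[-0.001, 0.0, -0.002], [0.09, -0.05, -0.04], 255]
scene stamp_center [([236.0, 144.9], 0.72), ([155.8, 180.4], 0.72), ([188.6, 193.0], 0.55)]
scene stamp_face [([155.8, 190.5], 0.72), ([195.5, 204.8], 0.71), ([240.8, 150.3], 0.6)]
scene camera_head [([254.4, 161.8], 0.74)]
top stamp_center [([148.7, 255.5], 0.66), ([234.2, 183.6], 0.44)]
top stamp_face [([237.2, 177.4], 0.61), ([160.4, 258.5], 0.52)]
top camera_head []
```

View pics/f1.png

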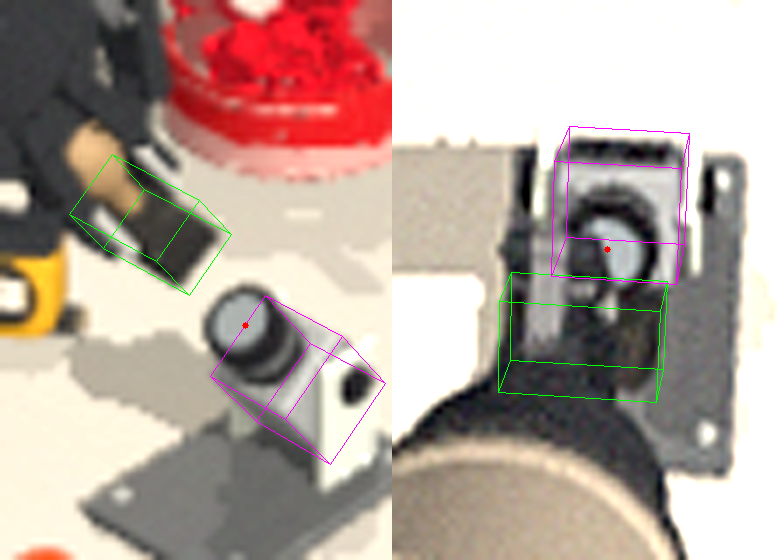

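The picture shows the stamp held in front of the lens. The block's right end at scene crop (230,237)–(187,287) lies on the predicted green outline, and the camera head fits the magenta box. The opening leaves the stamp's twist in the grip open, so one more enlarged check against the face outline.

```bash
python3 - <<'E'
from h import *
p,r,s=cur();a=get_image("scene");t=get_image("top")
t3=dict(t,image=np.load("t3.npy"));a3=dict(a,image=np.load("a3.npy"))
p3=np.array([457.4,254.7,171.1]);r3=R.from_quat([.642,.7665,0,.001])
k=10;rows=[]
for im,P,Q in((t3,p3,r3),(a3,p3,r3),(a,p,r)):
    c0=(proj(im,P+Q.apply([0,0,8]))-[20,13]).astype(int)
    v=cv2.convertScaleAbs(cv2.resize(im["image"][c0[1]:c0[1]+20+6,c0[0]:c0[0]+40],None,fx=k,fy=k,interpolation=cv2.INTER_CUBIC),alpha=3,beta=-20)[:200]
    w=v.copy()
    for z,col in((18.5,(0,255,0)),(-11.5,(255,0,255))):
        q=np.array([k*(proj(im,P+Q.apply([x,y,z]))-c0+.5) for x,y in((-25,-15),(25,-15),(25,15),(-25,15))])
        cv2.polylines(w,[q.astype(np.int32)],True,col,1)
    rows.append(np.hstack([v,w]))
cv2.imwrite("pics/f2.png",np.vstack(rows)[:,:,::-1])
E
```

```text
(no output)
```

View pics/f2.png

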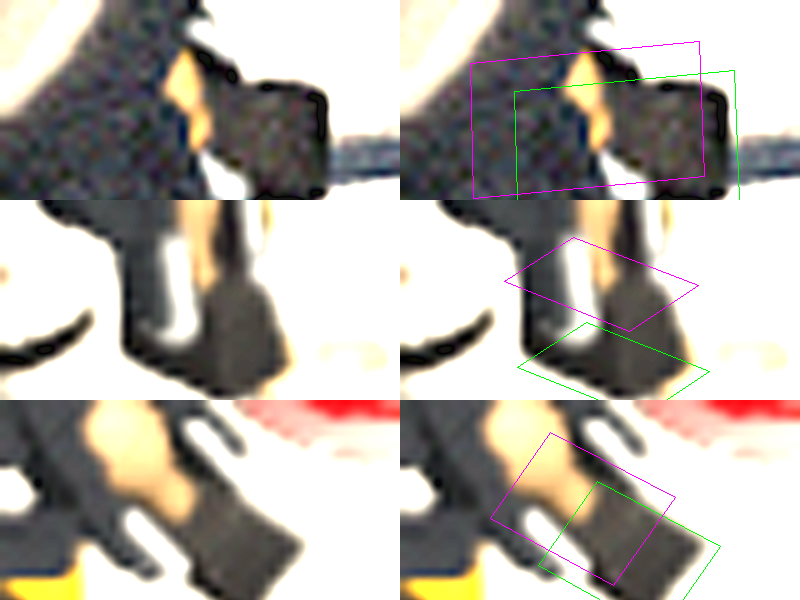

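The outlines agree with the block's end to about 1 px, and brightening has shrunk the dark areas. The block's twist is better read with sub-pixel edge crossings than by eye.

```bash
python3 - <<'E'
from h import *
np.set_printoptions(precision=2,suppress=True,linewidth=200)
t=get_image("top");a=get_image("scene");p,r,s=cur()
t3=np.load("t3.npy").mean(2)
p3=np.array([457.4,254.7,171.1]);r3=R.from_quat([.642,.7665,0,.001])
for z in(18.5,-11.5):print("top pred",z,[proj(t,p3+r3.apply([x,y,z])) for x,y in((-25,-15),(25,-15),(25,15),(-25,15))])
print(t3[198:220,156:172].astype(int))
g=a["image"].mean(2)
for z in(18.5,-11.5):print("scene pred",z,[proj(a,p+r.apply([x,y,z])) for x,y in((-25,-15),(25,-15),(25,15),(-25,15))])
print(g[136:158,228:252].astype(int))
E
```

```text
top pred 18.5 [array([168.46, 212.57]), array([146.22, 214.68]), array([145.91, 201.67]), array([167.96, 199.59])]
top pred -11.5 [array([164.92, 210.13]), array([141.82, 212.32]), array([141.53, 198.84]), array([164.43, 196.68])]
[[ 41  89 107 134 160 161 161 162 159 160 160 158 158 163 161 160]
 [ 10  27  59 142 173 172 170 171 172 169 165 161 163 163 161 161]
 [ 16  12   2 109 135 126 126 130 126 136 148 163 164 165 161 161]
 [ 22  30  18  43  45   9  18  29  31  57  85 134 163 129 155 164]
 [ 29  31  31  30  31  32  37  26  23  21   3  48 166 130 159 163]
 [ 32  33  28  31  36  40  39  29  31  28  21   1 172 170 164 161]
 [ 37  32  31  29  33  32  29  29  29  28  15   7 178 174 166 167]
 [ 36  31  34  35  37  29  43  27  26  31  23   8 149 144 145 144]
 [ 39  30  32  33  31  37  33  33  31  26  13  10  96  87  84  79]
 [ 32  28  32  30  33  36  32  31  24  36  20  18  72  55  57  48]
 [ 33  25  35  37  32  34  30  32  25  26  21  18  49  47  43  50]
 [100  50  19  34  30  37  34  30  33  24  24  22  50  45  46  50]
 [132 102  79  45  20  28  25  31  32  26  24  25  41  41  39  30
[... 2319 characters left out ...]
1 117]
 [104 117  66  27  35  38  55  95 123 109  60  30  35  33  33  30  30  30  29  29  31  51  97 118]
 [110 134 117  64  26  34  50  55  96 124 107  29  31  33  32  30  29  29  28  29  45  86 114 118]
 [110 135 134 125 115  76  39  49  85 106  91  21  27  39  30  27  29  27  28  35  79 127 129 118]
 [104 135 135 136 134 122 101 108 127 123  95  37  20  25  30  27  30  30  34  78 126 135 136 132]
 [102 135 135 135 135 134 131 132 135 134 128 114  63  16  24  29  31  28  56 109 136 135 135 135]
 [102 136 136 135 135 136 136 136 136 136 135 132 119  89  39  26  30  44  92 132 135 135 136 135]
 [101 136 136 136 136 136 136 135 136 136 136 135 135 128 114  63  43  92 129 135 135 136 136 135]]
```

```bash
cat > fit.py <<'E'
from h import *
from scipy.optimize import least_squares
t=get_image("top");a=get_image("scene");p,r,s=cur()
p3=np.array([457.4,254.7,171.1]);r3=R.from_quat([.642,.7665,0,.001])
D=[(t,p3,r3,"u",[(161,200.4),(162,200.4),(163,200.45),(164,200.5)]),(t,p3,r3,"l",[(161,213.5),(162,213.5),(163,213.5),(164,213.5)]),
(t,p3,r3,"e",[(167.6,204),(167.6,206),(167.5,210)]),(a,p,r,"u",[(244.4,146),(245.9,147),(247.4,148),(248.95,149)]),
(a,p,r,"e",[(249.5,151),(248.7,152),(247.9,153),(247,154),(246.5,155),(245.6,156)]),(a,p,r,"l",[(238.7,154),(239.8,155),(241.4,156),(242.8,157)])]
E={"u":((-25,15),(0,15)),"l":((-25,-15),(0,-15)),"e":((-25,-15),(-25,15))}
def f(v,use,h):
    o=[]
    Q=R.from_rotvec(v[:3])
    for im,P,M,e,pts in D:
        if im not in use and not any(im is u for u in use):continue
        A,B=[proj(im,P+M.apply(Q.apply([x,y,18.5])+v[3:6])) for x,y in E[e]]
        n=np.array([B[1]-A[1],A[0]-B[0]]);n/=np.linalg.norm(n)
        o+=[float((np.array(q)+h-A)@n)/.25 for q in pts]
    return np.array(o+list(v[:3]/[.05,.05,.3])+list(v[3:]/2))
f0=f
def g(sel,h):
    use=sel;return least_squares(lambda v:f0(v,use,h),np.zeros(6)).x
class L(list):
    def __contains__(s,x):return any(x is y for y in s)
for nm,sel in(("top",L([t])),("scene",L([a])),("both",L([t,a]))):
    for h in(0,.5):print(nm,h,g(sel,h).round(3))
E
python3 fit.py
```

```text
top 0 [-0.005  0.012  0.073  1.209  0.052 -0.329]
top 0.5 [ 0.002  0.006  0.08   0.319 -0.905  0.081]
scene 0 [ 0.035  0.007  0.06   3.314  1.666 -2.221]
scene 0.5 [ 0.037  0.008  0.06   1.81   1.361 -1.023]
both 0 [ 0.004 -0.074  0.111  1.607  0.282 -3.858]
both 0.5 [-0.01  -0.062  0.126  1.    -0.265 -1.534]
```

The stamp sits about 0.07 rad (4°) twisted about the tool axis in the grip, and both views agree on the sign. Turning that back so the long side is level.

Emit:
{"api": "servo_tool", "payload": {
  "targets": [
    [[0,0,-0.035],[0,-0.05,0],255],
    [[0,0,-0.035],[0,0,0],255],
    [[0,0,0],[0,0,0],255],
    [[0,0,0],[0,0,0],255],
    [[0,0,0],[0,0,0],255]
  ]
}}

```text
time: 13.7
ee_pos: [528.5, 80.9, 180.2]
eef_rot: [0.218, 0.646, 0.702, 0.207]
ft_force: [-0.4, -0.6, 0.8]
opening: 0.266
```

Emit:
{"api": "servo_tool", "payload": {
  "targets": [
    [[0,0,0],[0,0,0],255],
    [[0,0,0],[0,0,0],255],
    [[0,0,0],[0,0,0],255],
    [[0,0,0],[0,0,0],255],
    [[0,0,0],[0,0,0],255]
  ]
}}

```text
time: 14.12
ee_pos: [528.5, 80.9, 180.2]
eef_rot: [0.218, 0.645, 0.702, 0.207]
ft_force: [0.0, 0.7, -0.3]
opening: 0.265
```

```bash
python3 - <<'E'
from h import *
np.set_printoptions(precision=2,suppress=True,linewidth=200)
p,r,s=cur();print(p,s["joints"],s["joint_velocities"],s["ft_force"],s["opening"]);plan(PT,MT,1,255)
a=get_image("scene");g=a["image"].mean(2)
Q=r*R.from_rotvec([0,0,.07])
print([proj(a,p+Q.apply([x,y,18.5])) for x,y in((-25,-15),(25,-15),(25,15),(-25,15))])
print(g[143:159,236:253].astype(int))
for n in "glue_stick tape_measure tag_stack plunger_top".split():print(n,[d["centre"] for d in tip_of("scene",n)][:1])
E
```

```text
[528.5   80.92 180.2 ] [-1.03  0.02  0.64  2.44  1.07  0.24 -1.31] [ 0.  0.  0. -0.  0. -0.  0.] [ 0.04  0.67 -0.31] 0.2654233801861625
rotvec [-0.    0.    0.07] dist [0.  1.5 0.5]
[[-0.0, 0.0, 0.067], [0.15, 0.04, -0.04], 255]
[array([245.48, 158.99]), array([233.28, 152.24]), array([239.18, 143.81]), array([251.49, 150.34])]
[[ 77  71  37  21  19  32  75 115 125 110 116 117 116 116 115 117 116]
 [ 77  84  73  42  34  30  36  78 117 114 117 117 116 117 116 117 117]
 [ 78  85  82  57  34  34  33  54  98 117 117 117 117 117 116 116 117]
 [ 72  82  83  49  33  32  35  41  57  75  97 118 117 117 116 117 117]
 [ 58  74  64  38  33  33  37  40  36  39  58  85 104 117 117 117 117]
 [ 40  46  41  33  33  35  37  37  34  34  32  43  67 105 128 117 117]
 [ 66  32  36  35  33  34  38  33  33  32  32  32  36  67 105 117 118]
 [110  66  31  36  35  35  36  33  31  31  31  32  29  40  80 118 118]
 [116 110  64  26  31  33  35  31  29  30  29  27  29  50  96 118 118]
 [ 86 116 107  38  26  34  31  31  29  29  28  29  56 103 114 118 118]
 [ 48  89 108  22  19  26  32  30  30  28  28  35  81 130 129 118 118]
 [106 119  88  14  16  19  26  31  28  30  29  69 127 135 135 132 132]
 [131 133 121  89  38  16  19  26  31  30  57 109 135 135 136 136 136]
 [136 136 134 128 118  89  39  21  27  46  93 132 136 135 136 136 135]
 [135 136 136 135 134 128 118  89  55  92 128 136 137 135 136 135 130]
 [135 135 136 136 135 135 134 128 124 129 135 136 135 136 130  95  72]]
glue_stick []
tape_measure [[226.3, 224.4]]
tag_stack [[292.3, 230.4]]
plunger_top [[272.5, 244.7]]
```

The face's edges now run at 26–30° in the scene picture, against 28° predicted for level. The arm is still, with no contact force and the grip unchanged, so I'm handing in.

```bash
python3 -c "
from plant import *
print(finish_job())"
```

```text
the job is handed in; nothing more can be done
None
```

The camera was woken first, and the date stamp was then lifted off the ink pad and is held steady in front of the lens. I handed the job in at about 14 s on the robot's clock.

**Plunger:** I pressed it to 48.8 mm, where the force rose to 21 N, so it was at its stop, then let it go. Right after release the network found its top at its rest position in the picture. In a later look it read about 3.5 px off, which I put down to network scatter.

**Stamp:** The printing face faces the glass about 80 mm away, centred to about 1–2 mm by my measurements. It had sat about 4° twisted in the grip. I turned that back, and the long edges now run at 26–30° in the scene picture against 28° for level.

**Last readings:** The arm is still, there is no contact force beyond noise, and the grip opening is steady at 0.265.

**Checks that disagreed or fell short:**
- **Grip:** The opening is smaller than the 0.35 expected for gripping the 30 mm block. The pads therefore probably bear on the handle's neck or the block's sloped top. The stamp did not slip during the lift or the tilt.
- **Bystanders:** In the last look the network did not report the glue stick, and its tape-measure label landed where the glue stick stands. The tag stack read unchanged. I did not check the tape measure separately, and I did not move near any of the three at their height.
- **Pictures:** I viewed 12, two past the budget.

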